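Show a ground drill to the inspection camera

TASK

A freshly ground twist drill lies in one of the two fork rests. Take it out and show its point to the small inspection camera: hold it in the air with the point on the lens's line of sight, 100 mm from the lens, and the drill square across the line of sight in the camera's leaning plane, its shank on the side the camera leans to, so that the drill slopes up to its point. Finish while holding it still there; leave the centre punch, the camera, the tin and the oilstone where they are.

Things in the scene. Friction and masses are not known exactly. Their poses are not given: they have to be found in the camera images.
- drill_centre (a point): Middle of the loose twist drill: round steel rod, 11 mm thick, 122 mm long, a smooth cylinder with a light shank and a darker cutting half ending in a short cone. y axis: along the drill to its shank end, 61 mm off; z up while in its rest. It lies level, middle 35.5 mm above the surface; some 51 mm of shank stand out free beyond the uprights, to be gripped there from above.
- drill_point (a point): Tip of the drill, on its axis, 61 mm from drill_centre in -y; same axes.
- lens (a point): Centre of the lens face (about 80 mm up) of the camera: head 54 mm across, 57 mm long, stiff on a hinge 36 mm behind the face, in a yoke on a fixed foot 80 x 76 x 10 mm. z: line of sight, up, leaning 11 to 24 degrees roughly towards the robot. y: level, along the hinge. x: square to both, up and away from the leaning side. Wanted: drill tip at x = y = 0, z = 100 mm, drill along x, shank to -x.
- rest_drill: Grey fork rest under the drill, fixed: foot 60 x 60 x 10 mm, two uprights 8 mm thick, 44 wide, 41 high, 22 mm either side of the centre, with slots 15 mm wide whose floor is 30 mm up. Origin: middle of the underside; x: along the slots, towards the drill's point; z up. The drill's middle lies 12 to 20 mm from the centre in -x. Rests swap sides between starts.
- rest_punch: The like rest that carries the centre punch; same origin and axes.
- punch_centre (a point): Middle of the centre punch (loose steel rod 10 mm thick, 105 mm long, with a long taper to its point in -y), lying level in its rest, 35 mm above the surface. Leave it.
- paste_tin: Round tin, 66 mm across and 39 mm high, loose; origin at the middle of its underside. Leave it.
- oilstone: Two-layer oilstone 45 x 125 x 24 mm, long along y, loose; origin at the middle of its underside. Leave it.
Mind the look-alikes: they are no part of the job. Leave any turquoise look-alike of the rest_drill alone.

How it is judged:
By the outcome, as a careful person would: the job done as asked, in the order asked, and still so for the second after the job is handed in, while the arm keeps its last pose, push and grip.
It also fails if it takes over 32 s, if anything falls off the work surface, if the arm or the gripper's body presses on something with over 40 N, if the wrist force passes 120 N, or if a joint passes its speed limit or range.

ROBOT

A 6-joint arm with a two-finger parallel gripper is mounted at the origin on a cart in front of the work surface, level with it; the furniture and walls round the work are solid. World frame = base frame: x ahead of the robot, y to its left, z up, the work surface at z = 0. Lengths are in m, angles in rad, forces in N, time in s.
With the tool pointing down it reaches from about 0.325 to 0.85 m from the base axis. Payload 15.5 kg.
Tool frame: the origin (TCP) lies at the very end of the fingers, on their centre line; the grasp point (between the pads) lies 19 mm behind it; z points along the fingers, y is the line along which they close (so a half turn about z gives the same grasp; the last joint's range is limited). The gripper opens to 91 mm and grips with 3 to 60 N. Pads are 32 mm wide; open, the fingers measure 118 mm over their backs; the gripper's body (76 mm by 178 mm) begins 60 mm behind the grasp point.
Start: joints at [-1.23, 0.494, 1.345, -0, 1.302, -0.096], TCP at [0.264, -0.566, 0.214] pointing down, gripper open.
Joint ranges: [-2.91, 2.91], [-0.82, 2.16], [0.22, 2.67], [-1.22, 4.37], [0.12, 2.79], [-3.08, 3.08]. Speed limits (rad/s): [1.89, 1.89, 2.57, 3.01, 3.01, 3.01].

INTERFACE

Orientations are given as a unit quaternion [w, x, y, z].
In Python, from cell import ctrl gives the robot as it stands. Calls block until the motion is done:
- ctrl.goto(position, orientation): joint-space move of the TCP to a pose.
- ctrl.move_straight(position, v=0.15, attitude=None, contact_N=None): straight line of the TCP; attitude=None keeps the orientation; v is the mean speed in m/s. With contact_N (N) it stops when the force on the tool has changed by that much, and returns True; else False.
- ctrl.set_joints(angles): joint-space move.
- ctrl.open() and ctrl.grasp(): open the fingers fully, or close them until they stop; the grip force is fixed at half the most.
- ctrl.dwell(seconds).
- ctrl.inverse_kinematics(position, orientation): joint angles nearest the present ones, or None.
- ctrl.camera(name): name is "scene" or "side" or "wrist"; returns a dict with "color" (400x640x3 uint8, red, green, blue), "K" (3x3 intrinsics, pixels), "D" ([k1, k2, p1, p2, k3] as OpenCV has them; the pictures are not rectified), "xyz" and "orientation" of the camera in the world; the wrist camera has in their place "mount" (4x4, takes a point from camera to tool coordinates, whose origin is the TCP and whose axes are the flange's). Camera axes: x right, y down, z forward; pixel columns grow to the right and rows downward; lengths in m; the calibration is good to about 2 mm. A picture is of the moment at which its call begins: read the wrist's pose just before it. There is no depth.
A pose or a line that the arm cannot do raises ctrl.Unreachable and nothing moves.
- ctrl.job_done(): hands the job in; it is judged then, once.
Trained networks look in the newest picture that a camera, given by its name, has taken for a name from the list of things; names that differ only in an ending like _2 or _b are one class to them, and where a whole thing is asked for, a point or a joint stands for the part that bears it (a point fixed in the world has none). Each returns a list of dicts, best first, with "p" (0 to 1); they miss things now and then, are a little off and sometimes report something else, mostly with a low value. They report only what shows in the picture. A call takes as long as a camera call. They do not tell look-alikes from the thing itself.
- ctrl.look_for(camera, query): "point" ([x, y, z] in m, in the coordinates of the camera as it stood for that picture, good to about 4 mm: the middle of the surface that is visible of it).
- ctrl.masks_of(camera, query): "region" (400x640 bool, what is visible of it).
Readings, each from a call of its own:
- ctrl.get_t(): time.
- ctrl.get_joints(): joint angles.
- ctrl.get_qd(): joint speeds.
- ctrl.get_joint_efforts(): joint torques, N m.
- ctrl.get_eef_pos(): TCP position.
- ctrl.get_tool_rot(): TCP orientation.
- ctrl.get_force(): force on the tool from outside, world axes, zero at the start.
- ctrl.get_moment(): the same for the moment, N m.
- ctrl.get_gripper_width(): finger opening in m.
- ctrl.get_grip_force(): force on a finger pad.
Only numpy, scipy, OpenCV 4.12 (cv2) and the standard library are available. Lean on these libraries where they do the work, as an engineer would, in place of code of your own. Each camera call takes 0.05 s, during which the arm holds its last target. There are 200 camera calls.

## Working session

There is one attempt and no reset: what is moved stays moved. The work goes in short steps, each a Python script; the robot and the scene stay as the last script left them, time stands still between calls to the robot, and variables do not carry over. Pictures are saved under pics/ and viewed, at most 10 in all, crops included, and the job is handed in when it is done.

```bash
ls && mkdir -p pics && python3 - <<'E'
from cell import ctrl
import cv2,numpy as np
for n in ["scene","side","wrist"]:
    c=ctrl.camera(n); cv2.imwrite(f"pics/{n}0.png",c["color"][:,:,::-1])
    print(n,c["K"].tolist(),c["D"],c.get("xyz"),c.get("orientation"),c.get("mount"))
    for q in ["drill_centre","lens","rest_drill","rest_punch","punch_centre","paste_tin","oilstone"]:
        print(q,[(np.round(d["point"],3).tolist(),round(d["p"],2)) for d in ctrl.look_for(n,q)])
print(ctrl.get_t())
E
```

```text
pics
scene [[418.6353152780712, 0.0, 326.4537187010735], [0.0, 418.6353152780712, 199.83081226711417], [0.0, 0.0, 1.0]] [0.0215439 0.        0.        0.        0.       ] [0.34738624 0.54422906 0.70167088] [ 0.07376776 -0.17496779  0.91745867 -0.34959146] None
drill_centre [([0.087, -0.052, 0.93], 0.75)]
lens [([0.031, 0.12, 0.782], 0.74), ([-0.074, -0.009, 0.848], 0.59)]
rest_drill [([0.064, -0.024, 0.95], 0.83), ([0.05, 0.062, 0.874], 0.8)]
rest_punch [([0.006, 0.141, 0.804], 0.89)]
punch_centre [([0.028, 0.116, 0.783], 0.5)]
paste_tin [([-0.008, -0.108, 0.982], 0.67)]
oilstone [([-0.116, 0.1, 0.822], 0.92)]
side [[392.1092574718681, 0.0, 317.99594117732863], [0.0, 392.1092574718681, 200.12578074048164], [0.0, 0.0, 1.0]] [-0.01508624  0.          0.          0.          0.        ] [0.35730086 0.68966966 0.54169348] [ 0.07968712 -0.15182545  0.86057132 -0.47959984] None
drill_centre [([0.098, 0.012, 0.941], 0.51), ([0.055, 0.13, 0.746], 0.47)]
lens [([0.099, 0.01, 0.939], 0.75), ([-0.046, 0.025, 0.844], 0.67)]
rest_drill [([0.072, 0.1, 0.85], 0.86), ([0.078, 0.039, 0.953], 0.57)]
rest_punch [([0.028, 0.155, 0.761], 0.64)]
punch_centre [([0.054, 0.131, 0.742], 0.57)]
paste_tin [([0.015, -0.028, 0.998], 0.68)]
oilstone [([-0.09, 0.124, 0.774], 0.79)]
wrist [[296.701154280417, 0.0, 318.73154445961563], [0.0, 296.701154280417, 203.56430732130752], [0.0, 0.0, 1.0]] [-0.03775744  0.          0.          0.          0.        ] None None [[ 3.25173418e-04 -9.66542664e-01 -2.56505698e-01  7.20167942e-02]
 [ 9.99999941e-01  3.43249928e-04 -2.57004084e-05 -2.50093358e-04]
 [ 1.12886104e-04 -2.56505675e-01  9.66542718e-01 -1.70880836e-01]
 [ 0.00000000e+00  0.00000000e+00  0.00000000e+00  1.00000000e+00]]
drill_centre []
lens []
rest_drill []
rest_punch []
punch_centre []
paste_tin []
oilstone []
1.2
```

View pics/scene0.png

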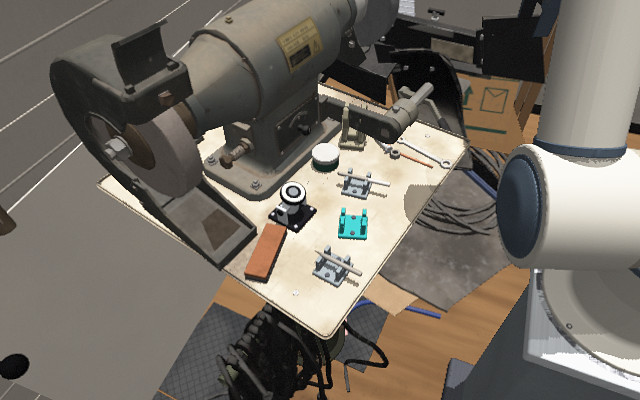

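View pics/side0.png

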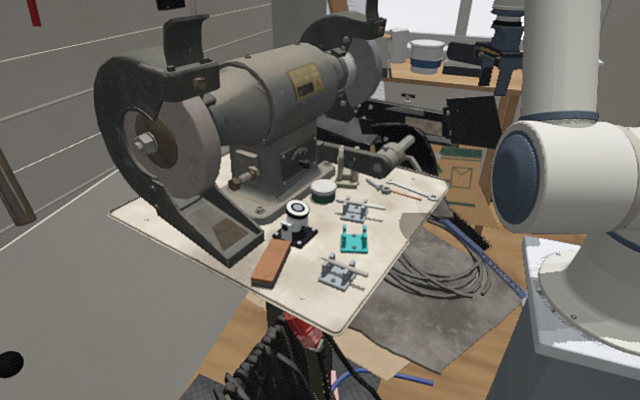

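```bash
cat > h.py <<'E'
import numpy as np,cv2
from scipy.spatial.transform import Rotation as R
def q2R(q): return R.from_quat(np.roll(q,-1)).as_matrix()
def R2q(M): return np.roll(R.from_matrix(M).as_quat(),1)
def pose(c,tool=None):
    "camera rotation and position in the world; tool=(pos,quat) for wrist"
    if "mount" in c and c["mount"] is not None:
        M=np.array(c["mount"]);T=q2R(tool[1]);return T@M[:3,:3],T@M[:3,3]+tool[0]
    return q2R(c["orientation"]),np.array(c["xyz"])
def ray(c,P,uv):
    "world ray directions (N,3) of pixels"
    n=cv2.undistortPoints(np.array(uv,float).reshape(-1,1,2),c["K"],np.array(c["D"]))[:,0]
    return np.c_[n,np.ones(len(n))]@P[0].T
def onplane(c,P,uv,z):
    d=ray(c,P,uv);return P[1]+d*((z-P[1][2])/d[:,2])[:,None]
def proj(c,P,X):
    Xc=(np.atleast_2d(X)-P[1])@P[0]
    return cv2.projectPoints(Xc,np.zeros(3),np.zeros(3),c["K"],np.array(c["D"]))[0][:,0]
E
python3 - <<'E'
from cell import ctrl
from h import *
for n in ["scene","side"]:
    c=ctrl.camera(n);P=pose(c)
    for q in ["drill_centre","lens","rest_drill","rest_punch","punch_centre","paste_tin","oilstone"]:
        print(n,q,[(np.round(P[0]@d["point"]+P[1],3).tolist(),round(d["p"],2),proj(c,P,P[0]@d["point"]+P[1])[0].round().tolist()) for d in ctrl.look_for(n,q)])
E
```

```text
scene drill_centre [([0.523, -0.095, 0.039], 0.75, [364.0, 178.0])]
scene lens [([0.64, 0.04, 0.074], 0.82, [290.0, 195.0])]
scene rest_drill [([0.509, 0.028, 0.01], 0.73, [351.0, 228.0]), ([0.638, 0.154, 0.024], 0.31, [268.0, 252.0])]
scene rest_punch [([0.512, 0.143, 0.014], 0.76, [330.0, 271.0])]
scene punch_centre [([0.492, 0.135, 0.037], 0.61, [341.0, 264.0]), ([0.522, -0.098, 0.038], 0.59, [365.0, 177.0]), ([0.511, 0.141, 0.008], 0.38, [330.0, 272.0])]
scene paste_tin [([0.638, -0.137, 0.042], 0.71, [323.0, 153.0])]
scene oilstone [([0.637, 0.155, 0.023], 0.8, [268.0, 253.0])]
side drill_centre [([0.529, -0.088, 0.041], 0.46, [359.0, 204.0])]
side lens [([0.637, 0.042, 0.078], 0.97, [296.0, 210.0])]
side rest_drill [([0.513, 0.033, 0.012], 0.8, [351.0, 245.0]), ([0.528, -0.091, 0.038], 0.6, [359.0, 205.0]), ([0.546, -0.078, 0.008], 0.56, [350.0, 216.0])]
side rest_punch [([0.516, 0.146, 0.01], 0.57, [333.0, 280.0])]
side punch_centre [([0.529, -0.093, 0.037], 0.43, [359.0, 205.0])]
side paste_tin [([0.632, -0.13, 0.038], 0.64, [323.0, 189.0])]
side oilstone [([0.638, 0.161, 0.025], 0.77, [272.0, 263.0]), ([0.544, -0.08, 0.011], 0.54, [351.0, 215.0])]
```

The scene and side pictures both show two grey fork rests, one at about px (358,184) and one at (333,268) in the scene picture. The turquoise look-alike lies between them at (352,224), the camera at (293,195), the tin at (325,156) and the oilstone at (267,252). At this size I can't tell the drill from the punch, so I'll look with the wrist camera.

```bash
python3 - <<'E'
from cell import ctrl
from h import *
print(q2R(ctrl.get_tool_rot()).round(2))
p=[0.46,0.03,0.24]
for s in (1,-1):
    M=np.array([[s,0,0],[0,-s,0],[0,0,-1.]]);print(s,ctrl.inverse_kinematics(p,R2q(M)))
s=-1 if ctrl.inverse_kinematics(p,R2q(np.diag([-1,1,-1.]))) is not None else 1
j={s:ctrl.inverse_kinematics(p,R2q(np.diag([s,-s,-1.]))) for s in (1,-1)}
s=min([k for k in j if j[k] is not None],key=lambda k:abs(j[k][5]))
ctrl.goto(p,R2q(np.diag([s,-s,-1.])))
T=(ctrl.get_eef_pos(),ctrl.get_tool_rot());c=ctrl.camera("wrist");P=pose(c,T)
print(s,T,ctrl.get_t())
import pickle;pickle.dump((c,P),open("w1.pkl","wb"))
cv2.imwrite("pics/w1.png",c["color"][:,:,::-1])
for q in ["drill_centre","lens","rest_drill","rest_punch","punch_centre","paste_tin","oilstone"]:
    print(q,[(np.round(P[0]@d["point"]+P[1],3).tolist(),round(d["p"],2)) for d in ctrl.look_for("wrist",q)])
E
```

```text
[[ 0.91  0.42 -0.  ]
 [ 0.42 -0.91 -0.  ]
 [-0.    0.   -1.  ]]
1 [-6.45283308e-02  2.33294062e-01  1.69378170e+00 -4.44089210e-16
  1.21451689e+00  1.50626800e+00]
-1 [-6.45283308e-02  2.33294062e-01  1.69378170e+00 -4.44089210e-16
  1.21451689e+00 -1.63532466e+00]
1 (array([0.46023897, 0.02948147, 0.2399814 ]), array([ 4.88207367e-05,  9.99999963e-01, -2.64042051e-04,  4.94592373e-05])) 4.2917
drill_centre [([0.534, -0.096, 0.037], 0.97), ([0.499, 0.132, 0.039], 0.2)]
lens [([0.634, 0.032, 0.079], 0.93)]
rest_drill [([0.541, -0.086, 0.01], 0.96), ([0.508, 0.02, 0.01], 0.87)]
rest_punch []
punch_centre [([0.5, 0.136, 0.039], 0.58)]
paste_tin [([0.636, -0.141, 0.042], 0.83)]
oilstone [([0.64, 0.143, 0.025], 0.76)]
```

View pics/w1.png

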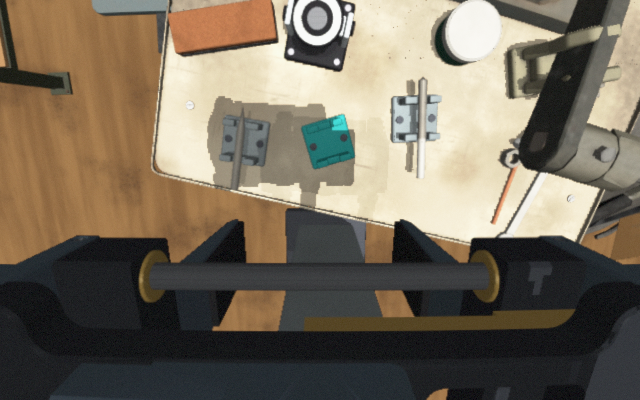

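The wrist picture w1 shows a rod with a long light shank in the right-hand rest, from px (423,78) to (421,178). The left-hand rest at (243,140) holds a tapered punch. The lens is at (317,18). Next I'll take a closer view of the drill and two of the lens, one of them in profile.

```bash
python3 - <<'E'
from cell import ctrl
from h import *
import pickle
Mt=np.array(ctrl.camera("wrist")["mount"])
def shot(n,qs):
    ctrl.dwell(0.15)
    T=(ctrl.get_eef_pos(),ctrl.get_tool_rot());c=ctrl.camera("wrist");P=pose(c,T)
    m={q:[(d["p"],d["region"]) for d in ctrl.masks_of("wrist",q)] for q in qs}
    pickle.dump((c,P,m),open(n+".pkl","wb"));cv2.imwrite(f"pics/{n}.png",c["color"][:,:,::-1])
    for q in qs: print(n,q,[(np.round(P[0]@d["point"]+P[1],3).tolist(),round(d["p"],2)) for d in ctrl.look_for("wrist",q)])
    print(ctrl.get_t())
L=np.array([.637,.037,.08])
ctrl.goto([.47,-.07,.15],R2q(np.diag([1,-1,-1.]))); shot("A",["drill_centre","rest_drill"])
ctrl.goto([.53,.035,.20],R2q(np.diag([1,-1,-1.]))); shot("B",["lens"])
for a in (50,40,30):
    r=np.deg2rad(a);z=np.array([0,-np.sin(r),-np.cos(r)]);y=np.array([-1.,0,0]);Rc=np.c_[np.cross(y,z),y,z]
    pc=L-Rc@np.array([0,-.07,.25]);Rt=Rc@Mt[:3,:3].T;pt=pc-Rt@Mt[:3,3]
    print(a,pt)
    try: ctrl.goto(pt,R2q(Rt))
    except ctrl.Unreachable as e: print(e);continue
    shot("C",["lens"]);break
a=[cv2.imread(f"pics/{n}.png") for n in "ABC"]
cv2.imwrite("pics/AB.png",np.vstack([a[0][:300],a[1][:240]]))
E
```

```text
A drill_centre [([0.535, -0.098, 0.033], 0.83)]
A rest_drill [([0.507, 0.014, 0.014], 0.76), ([0.543, -0.092, 0.011], 0.68)]
5.6917
B lens [([0.639, 0.033, 0.081], 0.62)]
6.575
50 [0.54131296 0.08777877 0.12274887]
C lens [([0.635, 0.043, 0.075], 0.64)]
7.9
```

View pics/AB.png

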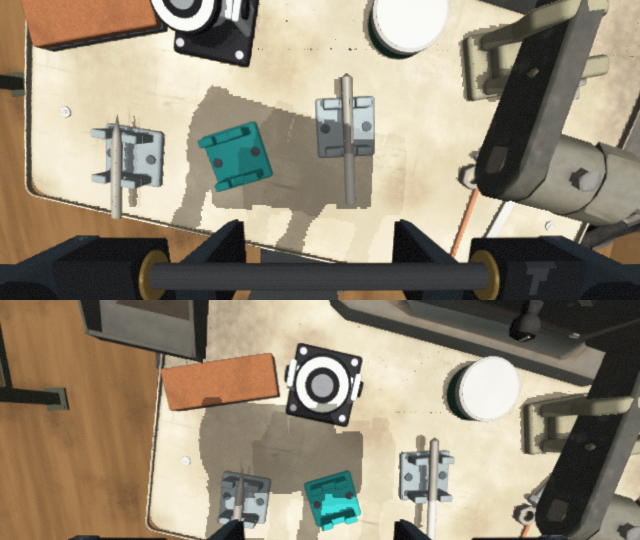

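View pics/C.png

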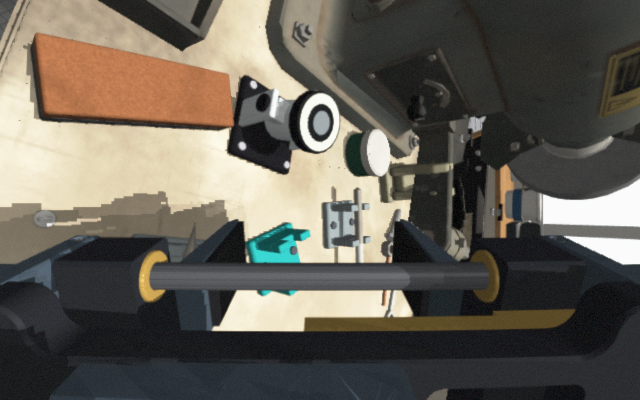

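Picture A shows the drill from its point at (347,74) to the shank end at (349,207), with the tapered punch on the left at (116,165). B shows the lens ring at about (322,83) with its foot. C shows the lens in profile at (320,121). Next I'll fit the ring circle over several views and measure the drill axis.

```bash
cat > fit.py <<'E'
from cell import ctrl
from h import *
import pickle
from scipy.optimize import least_squares
L=np.array([.637,.037,.08])
views=[]
for n in "BC":
    c,P,m=pickle.load(open(n+".pkl","rb"));views.append((n,c,P))
for n in ("scene","side"):
    c=ctrl.camera(n);views.append((n,c,pose(c)))
    cv2.imwrite(f"pics/{n}1.png",c["color"][:,:,::-1])
rings=[];tiles=[]
for n,c,P in views:
    u=proj(c,P,L)[0];r=60 if n in "BC" else 30;x0,y0=(u-r).round().astype(int);y0=max(y0,0)
    im=c["color"][y0:y0+2*r,x0:x0+2*r];S=8 if r==30 else 4
    big=cv2.resize(im,None,fx=S,fy=S,interpolation=cv2.INTER_CUBIC)
    mask=(big.min(2)>150).astype(np.uint8)
    cs,h=cv2.findContours(mask,cv2.RETR_CCOMP,cv2.CHAIN_APPROX_NONE)
    best=None
    for k,ct in enumerate(cs):
        if h[0][k][3]>=0 and len(ct)>40:      # hole inside a white area: inner edge of ring
            a=cv2.contourArea(ct);pa=cs[h[0][k][3]]
            if best is None or a>best[0]: best=(a,ct,pa)
    draw=big.copy()
    if best:
        conv=lambda q:(q[:,0].astype(float)+.5)/S-.5+[x0,y0]
        rings.append((n,c,P,conv(best[1]),conv(best[2])))
        cv2.drawContours(draw,[best[1]],-1,(255,0,0),1);cv2.drawContours(draw,[best[2]],-1,(0,255,0),1)
        for q in best[1:]: print(n,[np.round(v,1) for v in cv2.fitEllipse(cv2.convexHull(q))][:2],cv2.contourArea(q)/S/S)
    tiles.append(cv2.resize(draw,(300,300)))
cv2.imwrite("pics/rings.png",np.vstack([np.hstack(tiles[:2]),np.hstack(tiles[2:])])[:,:,::-1])
pickle.dump(rings,open("rings.pkl","wb"))
def circ(c0,th,ph,r):
    n=np.array([-np.sin(th)*np.cos(ph),-np.sin(th)*np.sin(ph),np.cos(th)])
    y=np.cross([0,0,1.],n);y/=np.linalg.norm(y);return n,np.cross(y,n),y
def res(p,sel,out=False):
    n,x,y=circ(p[:3],p[3],p[4],0);e=[]
    for nm,c,P,ci,co in sel:
        for k,ct in ((5,ci),(6,co)):
            ct=cv2.convexHull(ct.astype(np.float32))[:,0].astype(float)
            d=ray(c,P,ct);t=((p[:3]-P[1])@n)/(d@n);X=P[1]+d*t[:,None]-p[:3]
            rr=np.hypot(X@x,X@y)-p[k];e.append(rr/np.sqrt(len(rr)))
    return np.concatenate(e)*1000
for sel in (rings,[r for r in rings if r[0] in "BC"],[r for r in rings if r[0]=="B"],[r for r in rings if r[0]=="C"]):
    if len(sel)<1: continue
    s=least_squares(res,[*L,.3,0,.012,.02],args=(sel,),x_scale=[.01]*3+[.1,.1]+[.01]*2,loss="soft_l1",f_scale=.3)
    print([q[0] for q in sel],s.x.round(4),"lean",np.rad2deg(s.x[3:5]).round(1),"cost",round(s.cost,3))
E
python3 fit.py
```

```text
B [array([265.4, 242.4]), array([137.7, 150.3])] 991.59375
B [array([265.4, 236.6]), array([210.8, 218.7])] 2232.15625
C [array([254.2, 247. ]), array([105.7, 153.6])] 781.03125
C [array([232.9, 718.9]), array([ 532.9, 1171.5])] 4231.53125
scene [array([247.5, 155.4]), array([ 9.3, 49.5])] 4.4921875
scene [array([265.6, 291.7]), array([263.5, 717.1])] 1183.8671875
['B', 'C', 'scene'] [ 0.6347  0.0323  0.0857  0.5656 -1.653   0.0171  0.0268] lean [ 32.4 -94.7] cost 53.866
['B', 'C'] [ 0.6362  0.032   0.0816  0.4317 -1.5842  0.0161  0.0254] lean [ 24.7 -90.8] cost 16.668
['B'] [0.6015 0.0343 0.3703 0.5136 0.0574 0.     0.    ] lean [29.4  3.3] cost 0.0
['C'] [ 0.5676  0.2272  0.2417  0.7378 -1.9048  0.      0.    ] lean [  42.3 -109.1] cost 0.0
```

View pics/rings.png

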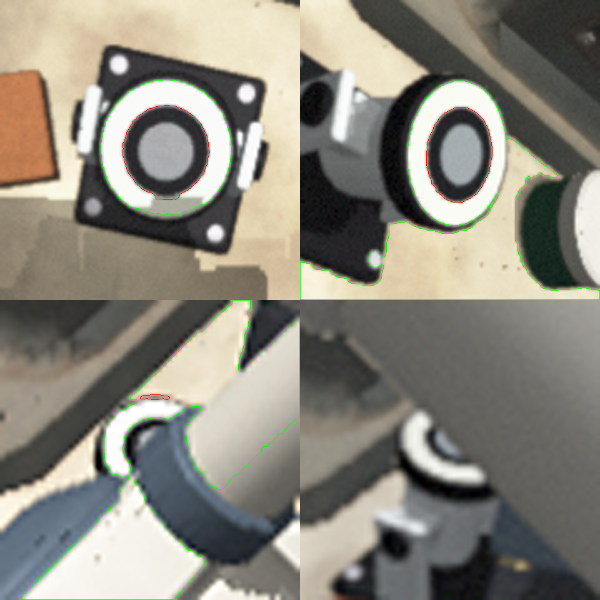

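The ring outlines are clean in B, and in C for the inner edge only. The arm now hides the ring in scene and side. I'll refit with the good edges and the first scene and side pictures, and add the foot yaw and the drill line.

```bash
cat > fit2.py <<'E'
from cell import ctrl
from h import *
import pickle
from scipy.optimize import least_squares
L=np.array([.637,.037,.08]);V=[]
for n in "BC":
    c,P,m=pickle.load(open(n+".pkl","rb"));V.append((n,c,P))
for n in ("scene","side"):
    c=ctrl.camera(n);c["color"]=cv2.imread(f"pics/{n}0.png")[:,:,::-1];V.append((n,c,pose(c)))
E=[];tiles=[]
for n,c,P in V:
    u=proj(c,P,L)[0];r=60 if n in "BC" else 22;x0,y0=(u-r).round().astype(int);y0=max(y0,0);S=480//(2*r)
    big=cv2.resize(c["color"][y0:y0+2*r,x0:x0+2*r],None,fx=S,fy=S,interpolation=cv2.INTER_LINEAR);draw=big.copy()
    cs,h=cv2.findContours((big.min(2)>115).astype(np.uint8),cv2.RETR_CCOMP,cv2.CHAIN_APPROX_NONE)
    k=max((k for k in range(len(cs)) if h[0][k][3]>=0),key=lambda k:cv2.contourArea(cs[k]),default=None)
    # second: biggest hole may be elsewhere -> want the one nearest the middle
    ks=[k for k in range(len(cs)) if h[0][k][3]>=0 and cv2.contourArea(cs[k])>.01*big.shape[0]**2]
    if ks:
        k=min(ks,key=lambda k:np.linalg.norm(cs[k][:,0].mean(0)-S*(u-[x0,y0])))
        o=cs[h[0][k][3]];ai,ao=cv2.contourArea(cs[k]),cv2.contourArea(o)
        cv2.drawContours(draw,[cs[k]],-1,(255,0,0),1);print(n,ai/S/S,ao/S/S)
        for w,ct in (("i",cs[k]),("o",o)):
            if w=="o" and ao>3*ai: continue
            if w=="o": cv2.drawContours(draw,[o],-1,(0,255,0),1)
            ct=cv2.convexHull(ct)
            el=cv2.fitEllipse(ct);pts=cv2.ellipse2Poly(tuple(int(v*16) for v in el[0]),tuple(int(v*8) for v in el[1]),int(round(el[2])),0,359,5)/16.
            pts=np.array(pts);E.append((n+w,c,P,(pts+.5)/S-.5+[x0,y0]))
    tiles.append(cv2.resize(draw,(300,300)))
cv2.imwrite("pics/rings2.png",np.vstack([np.hstack(tiles[:2]),np.hstack(tiles[2:])])[:,:,::-1])
def frame(p):
    th,ph=p[3:5];n=np.array([-np.sin(th)*np.cos(ph),-np.sin(th)*np.sin(ph),np.cos(th)])
    y=np.cross(n,[1.,0,0]);y=np.array([-np.sin(ph),np.cos(ph),0]);return n,np.cross(y,n),y
def res(p,sel):
    n,x,y=frame(p);a=np.deg2rad(np.arange(0,360,5));e=[]
    for nm,c,P,ct in sel:
        d=ray(c,P,ct);t=((p[:3]-P[1])@n)/(d@n);X=P[1]+d*t[:,None]-p[:3]
        depth=np.linalg.norm(p[:3]-P[1])*(1 if nm[0] in"BC" else 1)/c["K"][0,0]
        e.append((np.hypot(X@x,X@y)-p[5+(nm[-1]=="o")])/depth)   # pixels
    return np.concatenate(e)
for keys in (["Bi","Bo","Ci"],["Bi","Bo","Ci","scenei","sceneo"],[e[0] for e in E]):
    sel=[e for e in E if e[0] in keys]
    s=least_squares(res,[*L,.3,0,.012,.02],args=(sel,),x_scale=[.01]*3+[.1,.1]+[.01]*2,loss="soft_l1",f_scale=.5)
    print([e[0] for e in sel],s.x.round(4),"lean",np.rad2deg(s.x[3:5]).round(1),"rms",[round(float(np.sqrt((res(s.x,[e])**2).mean())),2) for e in sel])
# foot outline in B: dark blob
c,P,_=V[0][1:3]+(0,)
u=proj(c,P,L)[0].astype(int);g=c["color"].max(2)[u[1]-50:u[1]+60,u[0]-55:u[0]+55]
m=np.zeros_like(g);m[g<75]=1
cs,_=cv2.findContours(m,cv2.RETR_EXTERNAL,cv2.CHAIN_APPROX_NONE);ct=max(cs,key=cv2.contourArea)
bx=cv2.boxPoints(cv2.minAreaRect(ct))+(u-[55,50]);W=onplane(c,P,bx,.01)
print("foot",W.round(4)[:,:2].tolist(),W.mean(0).round(4),[np.round((np.linalg.norm(W[i]-W[i-1]),np.rad2deg(np.arctan2(*(W[i]-W[i-1])[1::-1]))),3).tolist() for i in range(4)])
# drill
c,P,m=pickle.load(open("A.pkl","rb"));print([(p,r.sum()) for p,r in m["drill_centre"]])
r=m["drill_centre"][0][1];yy,xx=np.nonzero(r);W=onplane(c,P,np.c_[xx,yy],.0375)
a=W[:,:2]-W[:,:2].mean(0);d=np.linalg.svd(a,full_matrices=False)[2][0];d*=np.sign(d[0]);t=a@d
print("mask",W.mean(0),d,np.rad2deg(np.arctan2(d[1],d[0])),t.max()-t.min(),(W[:,:2].mean(0)+d*(t.max()+t.min())/2),np.ptp(np.percentile(a@[-d[1],d[0]],[2,98])))
W=onplane(c,P,[[347,73.5],[349,207]],.0365);print("hand",W,np.linalg.norm(W[0]-W[1]),W.mean(0))
E
python3 fit2.py
```

```text
B 945.625 2301.90625
C 747.125 4792.0
scene 144.645 1106.8
side 87.59 725.0350000000001
['Bi', 'Bo', 'Ci'] [ 0.6367  0.0315  0.0796  0.2631 -0.2104  0.0157  0.0244] lean [ 15.1 -12.1] rms [0.16, 0.24, 0.07]
['Bi', 'Bo', 'Ci', 'scenei'] [ 0.6367  0.0315  0.0795  0.2689 -0.211   0.0157  0.0244] lean [ 15.4 -12.1] rms [0.14, 0.28, 0.12, 0.7]
['Bi', 'Bo', 'Ci', 'scenei', 'sidei'] [ 0.6367  0.0315  0.0796  0.2652 -0.1952  0.0157  0.0244] lean [ 15.2 -11.2] rms [0.15, 0.27, 0.09, 0.72, 0.69]
foot [[0.6147, 0.0768], [0.6903, 0.0574], [0.6758, -0.014], [0.5987, 0.0018]] [0.6449 0.0305 0.01  ] [[0.077, 77.901], [0.078, -14.377], [0.073, -101.486], [0.079, 168.406]]
[(0.65, np.int64(1399))]
mask [ 0.53018448 -0.0965206   0.0375    ] [0.99863383 0.05225401] 2.9952981991300356 0.12067652234419396 [ 0.52695371 -0.09668965] 0.009921253418630281
hand [[ 0.58774807 -0.09446831  0.0365    ]
 [ 0.46345701 -0.09946475  0.0365    ]] 0.1243914498055145 [ 0.52560254 -0.09696653  0.0365    ]
```

View pics/rings2.png

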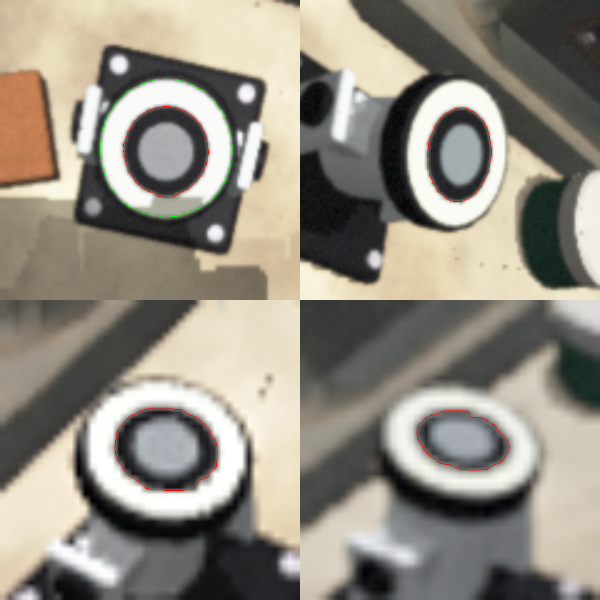

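All views agree: lens at (0.6367, 0.0315, 0.0796), lean 15.2°, azimuth −12°. Those match the foot outline and put the hinge over the foot's middle. The drill measures 121–124 mm with its centre at (0.5265, −0.0968). I'll grasp it and lift.

```bash
python3 - <<'E'
from cell import ctrl
from h import *
psi=np.deg2rad(2.7);d=np.array([np.cos(psi),np.sin(psi),0])
G=np.array([.5265,-.0968,.0355])-.035*d
Rg=np.c_[d,[d[1],-d[0],0],[0,0,-1.]];q=R2q(Rg)
p=ctrl.get_eef_pos();ctrl.move_straight(p+[-.03,0,.07],v=.25)
ctrl.goto([G[0],G[1],.13],q)
print("contact",ctrl.move_straight([G[0],G[1],.0165],v=.1,contact_N=12),ctrl.get_eef_pos())
ctrl.grasp();print("w",ctrl.get_gripper_width(),ctrl.get_grip_force(),ctrl.get_force())
ctrl.move_straight([G[0],G[1],.15],v=.12);ctrl.dwell(.2)
print("w",ctrl.get_gripper_width(),ctrl.get_grip_force(),ctrl.get_force(),ctrl.get_eef_pos(),ctrl.get_t())
E
```

```text
contact False [ 0.49184548 -0.09851493  0.01696676]
w 0.01074111138577847 29.998659789562225 [ 0.45348624  0.46005601 -0.08720711]
w 0.010731573283758029 29.998463094234467 [-0.24756392  0.69206551 -0.0906292 ] [ 0.49128967 -0.09839267  0.14951616] 13.85
```

```bash
cat > goal.py <<'E'
from h import *
L=np.array([.6367,.0315,.0796]);th,ph=np.deg2rad([15.2,-12.1])
n=np.array([-np.sin(th)*np.cos(ph),-np.sin(th)*np.sin(ph),np.cos(th)]);y=np.array([-np.sin(ph),np.cos(ph),0]);X=np.cross(y,n)
tip=L+.1*n;Rf=np.c_[X,-y,-n]
E
python3 - <<'E'
from cell import ctrl
from goal import *
import pickle
T=tip-.096*X-.019*n;print(T,tip)
ctrl.goto(T+[0,0,.05],R2q(Rf));ctrl.move_straight(T,v=.1);ctrl.dwell(.3)
print(ctrl.get_eef_pos()-T,ctrl.get_t())
t=[]
for k in ("scene","side","wrist"):
    tp=(ctrl.get_eef_pos(),ctrl.get_tool_rot());c=ctrl.camera(k);P=pose(c,tp);pickle.dump((c,P),open(f"F{k}.pkl","wb"))
    S=tip-.122*X;im=cv2.resize(c["color"],None,fx=1,fy=1).copy()
    u=proj(c,P,np.array([tip,S,L]));print(k,u.round(1).tolist())
    x,yy=np.clip(u[:2].mean(0).astype(int),[100,75],[540,325]);cr=cv2.resize(c["color"][yy-75:yy+75,x-100:x+100],(400,300),interpolation=cv2.INTER_CUBIC)
    print("crop origin",x-100,yy-75);t.append(cr)
cv2.imwrite("pics/F.png",np.vstack([np.hstack(t[:2]),np.hstack([t[2],np.zeros_like(t[2])])])[:,:,::-1])
E
```

```text
[0.52535111 0.05537113 0.13259617] [0.61106358 0.03699597 0.17610165]
[2.44442127e-04 1.67043386e-05 4.74352959e-04] 15.5083
scene [[300.0, 160.5], [353.9, 198.1], [292.5, 190.6]]
crop origin 226 104
side [[307.3, 170.9], [358.8, 201.2], [297.4, 207.5]]
crop origin 233 111
wrist [[319.0, 73.8], [318.9, 299.2], [319.0, 94.6]]
crop origin 218 111
```

View pics/F.png

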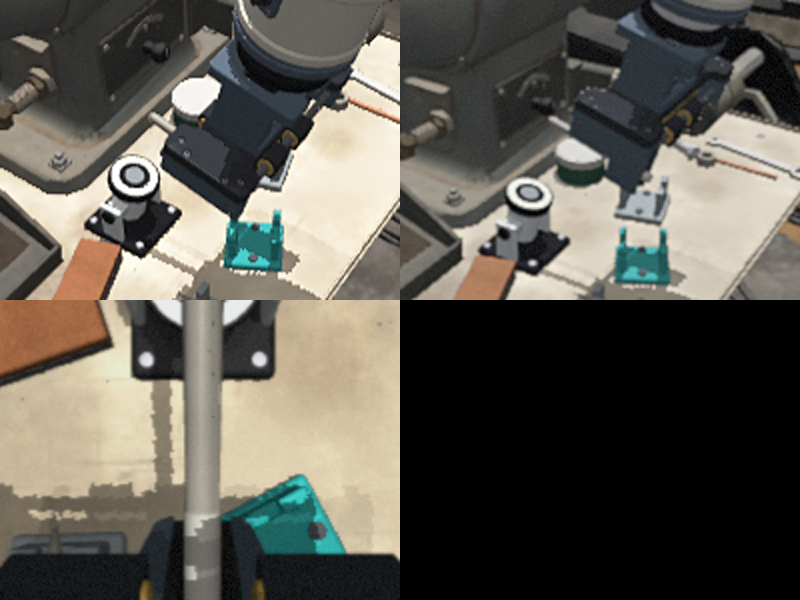

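The drill is held square above the lens. The tip is at px (302,162) in scene and (309,169.5) in side, about 2 px from the predicted spots. I'll measure the tip finely in all three pictures.

```bash
python3 - <<'E'
from goal import *
import pickle
t=[]
for k,(u,v),S in (("scene",(302,162),10),("side",(309,170),10),("wrist",(319,80),5)):
    c,P=pickle.load(open(f"F{k}.pkl","rb"));r=200//S
    cr=cv2.resize(c["color"][v-r:v+r,u-r:u+r],(400,400),interpolation=cv2.INTER_NEAREST).copy()
    for X_,col in ((tip,(255,0,0)),(tip-.005*X,(0,255,0)),(tip-.01*X,(0,0,255))):
        p=(proj(c,P,X_)[0]-[u-r,v-r]+.5)*S;cv2.circle(cr,tuple(int(a) for a in p),3,col,-1)
    t.append(cr)
cv2.imwrite("pics/G.png",cv2.resize(np.hstack(t),(798,266))[:,:,::-1])
E
```

```text
(no output)
```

View pics/G.png

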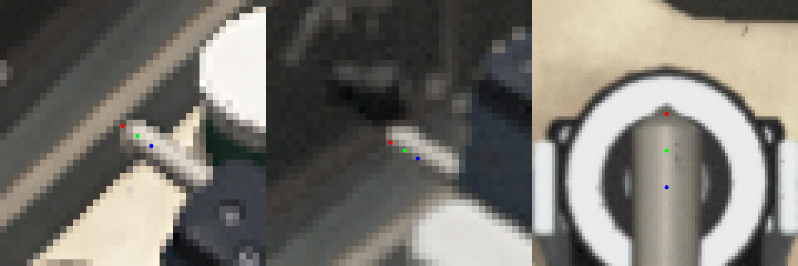

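The wrist close-up has the tip at about (667,108), within 1 mm of the target mark and centred on the lens ring. The scene and side pictures agree within their calibration. Handing in.

```bash
python3 - <<'E'
from cell import ctrl
import numpy as np
print(np.abs(ctrl.get_qd()).max(),ctrl.get_gripper_width(),ctrl.get_t());print(ctrl.job_done())
E
```

```text
0.003019889720687066 0.010374442546248771 15.6583
the job is handed in; nothing more can be done
None
```

The drill is held still with its point on the lens's line of sight, 100 mm out and square across it (tip within about 1 mm in the wrist view, 2–3 mm in the other two), handed in at 15.7 s; no verdict came back.

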